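Fit the battery through the controller's dust flap

ROBOT

A 6-joint arm with a two-finger parallel gripper is mounted at the origin on the work surface. World frame = base frame: x ahead of the robot, y to its left, z up, the work surface at z = 0. Lengths are in m, angles in rad, forces in N, time in s.
With the tool pointing down it reaches from about 0.25 to 0.775 m from the base axis. Payload 4 kg.
Tool frame: the origin (TCP) lies on the centre line of the jaws, within the pads' length; the fingertips stand 25 mm ahead of it and the grasp point (between the pads) lies 6 mm ahead of it; z points along the fingers, y is the direction in which the jaws open and shut (so a half turn about z gives the same grasp; the last joint's range is limited). The gripper opens to 94 mm and grips with 3 to 60 N. Pads are 16 mm wide; open, the fingers measure 119 mm over their backs; the gripper's body (75 mm by 177 mm) begins 78 mm behind the grasp point.
Start: joints at [-1.239, 0.087, 1.371, -0, 1.684, -0.103], TCP at [0.232, -0.499, 0.231] pointing down, gripper open.
Joint ranges: [-3.1, 3.1], [-0.76, 2.03], [0.27, 2.55], [-1.08, 4.22], [0.17, 2.65], [-2.57, 2.57]. Speed limits (rad/s): [2.79, 2.79, 3.14, 3.14, 3.14, 3.14].

INTERFACE

Orientations are given as a unit quaternion [w, x, y, z].
In Python, from plant import telemetry, eyes, workorder, models gives the robot as it stands.
- The arm moves only by the shell command python3 -m handwheel 'ROWS' [FORCE]. ROWS is JSON, a list of rows, each a list of 3 entries, a list of its own where there are three numbers: the opening in per cent of the stroke, from 0 (shut) to 100 (fully open), then the shift along the tool's x, y, z in cm, then the turn, a rotation vector about the tool's x, y, z in degrees. In form: [[fingers, [x, y, z], [wx, wy, wz]], ...]. A call has exactly 10 rows; each row shifts and turns the commanded pose from where the row before left it, along the tool's axes as they then stand; what a row does not reach is not made up. A row lasts 1/8 s, in which the tool goes at most 62.5 mm and 10.7 degrees, less where a joint would pass 70% of its speed; a pose out of reach is approached as far as the arm can. A call is refused whole if a number of a shift passes 6.25 or a number of a turn 10.7, either way. A call with a gripper value outside its range is refused whole. The fingers move at their own pace and stop on an object; FORCE is the grip in N (left out, the last holds). Time passes only in rows, so rows that do not move let the fingers close, or fill a call up. It gives the time, the measured TCP pose, the force and the opening at its end, in the units of the state.
- telemetry.observe(): the state, without advancing time (a new reading comes with each control period).
- eyes.grab_frame(name): name is "scene" or "side" or "wrist"; returns (picture, depth): 420x560x3 uint8, red, green, blue; 420x560 float32, m along the optical axis (not along the pixel's ray), 0 where there is no reading.
- eyes.camera_params(name): a dict with "camera_matrix" (3x3 intrinsics, pixels), "world_from_camera" (4x4, takes a point from camera to world coordinates); the wrist camera has in their place "mount" (4x4, takes a point from camera to tool coordinates, whose origin is the TCP and whose axes are the flange's). Camera axes: x right, y up, looking along -z (the intrinsics and any distortion apply to the point x, -y, -z); pixel columns grow to the right and rows downward; lengths in m; the calibration is good to about 2 mm. A picture is of the moment at which its call begins: read the wrist's pose just before it. camera_params takes no time and is no camera call.
- workorder.hand_in(): hands the job in, once; it reports no verdict.
Trained networks look in the newest picture that a camera, given by its name, has taken for a name from the list of things; names that differ only in an ending like _2 or _b are one class to them, and where a whole thing is asked for, a point or a joint stands for the part that bears it (a point fixed in the world has none). Each returns a list of dicts, best first, with "score" (0 to 1); they miss things now and then, are a little off and sometimes report something else, mostly with a low value. They report only what shows in the picture. A call takes as long as a camera call. They do not tell look-alikes from the thing itself.
- models.search_frame(label, camera): "xyz" ([x, y, z] in m, in world coordinates, good to about 4 mm: the middle of the surface that is visible of it).
The state is a dict: "clock": time; "joints": joint angles; "dq": joint speeds; "joint_efforts": joint torques, N m; "eef_pos": TCP position; "tcp_rot": TCP orientation; "ft_force": force on the tool from outside, world axes, zero at the start; "wrist_torque": the same for the moment, N m; "width": finger opening in m.
Only numpy, scipy, OpenCV 4.12 (cv2) and the standard library are available. Lean on these libraries where they do the work, as an engineer would, in place of code of your own. Each camera call takes 0.05 s, during which the arm holds its last target. There are 200 camera calls.

TASK

Fit the battery pack into the gripper controller: push it upright down through the sprung two-leaf dust flap in the controller's top until it is fully home on its contacts, then take your hand out so that the flap shuts over it. Press gently: feel for the bottom and stop there, with less than 30 N on the contacts or on the controller's housing, and leave the spare finger module, the phone and the mug where they are.

Things in the scene. Friction and masses are not known exactly. Their poses are not given: they have to be found in the camera images.
- unit: Gripper controller, a fixed white box with a grey top edge, 135 mm high. Origin on the table straight below the centre of the battery mouth; z up. In its axes the box spans x -60 to +60, y -110 to +50 mm. Fingers that hold the battery do not fit into the mouth: release it and push the rest with shut fingers (longer section along y) on the middle of its top.
- mouth (a point): Centre of the battery mouth, level with the controller's top (rim), axes as the controller's: an opening 32 mm along x by 64 mm along y, shut by a black flap of two leaves, hinged 4 mm below the rim on the -x and +x edges. The leaves are 15.5 mm long, open downwards and hang aside in recesses; the opening is then clear.
- shaft (a point): Start of the battery shaft, 30 mm below the rim on the mouth's axis. A funnel (22 to 30 mm below the rim) leads into it; it is 27 mm (x) by 59 mm (y). 14 mm lower, side springs grip the battery's narrow sides: it does not sink by its weight but must be pushed: 3 to 10 N, up to 18 N as the springs part. It ends on a rigid block, hidden, at a depth that varies: the home battery's top lies 22 to 32 mm below the rim.
- battery_center (a point): Centre (half-way up) of the battery pack, a black box with rounded edges that stands upright on the table: 24 mm along its x, 56 mm along its y, 80 mm high along z. About 0.2 kg. Either narrow-x way round fits (turned by half a turn it is the same).
- flap_near (a joint): Angle of the flap leaf hinged on the mouth's -x edge (rad): 0 shut (level), 1.55 hanging open; a light spring shuts it.
- flap_far (a joint): The same for the leaf hinged on the mouth's +x edge.
- contact (a joint): How far the sprung brass contact plate at the bottom of the bay (50 x 24 mm) is pressed (m): 0 free, 0.004 at its rigid stop with the battery fully home; its spring is weak (about 1 N, less than the battery's weight). The contacts bend if pressed with over 30 N.
- fingers_module: Bystander: spare finger module, white base 50 x 60 x 22 mm with four blue bellows fingers, 82 mm high in all. Origin under its centre.
- phone: Bystander: black phone lying flat, 74 x 150 x 9 mm. Origin under its centre.
- mug: Bystander: white mug, 76 mm across, 85 mm high. Origin under its centre.
There are look-alikes about, which are no part of the job. Of the things that look like the part that bears battery_center, the middle-sized one is meant.

How it is judged:
On the way, in this order (a step that is already met when the one before it is completed fails the run):
1. the battery stands in the mouth, its foot through the opened flap and at least 30 mm below the rim, not yet home (z of battery_center in the frame of unit below 0.145 m and horizontal distance between battery_center and unit below 0.008 m and angle between battery_center's own z axis and vertical below 0.15 rad and value of joint each of flap_near, flap_far above 0.8 rad and value of joint contact below 0.001 m), for 0.1 s.
2. the battery is pushed fully home on its contacts (value of joint contact above 0.003 m and angle between battery_center's own z axis and vertical below 0.1 rad), for 0.2 s.
At the end, for the whole second after the job is handed in: The battery is upright (within 0.1 rad) inside the bay, its centre at most 75 mm above the table and within 6 mm of the mouth's axis, the contact plate pressed at least 3 mm, and both flap leaves shut above it (under 0.1 rad) (all of step 2 and z of battery_center in the frame of unit below 0.075 m and horizontal distance between battery_center and unit below 0.006 m and value of joint each of flap_near, flap_far below 0.1 rad); the robot touches nothing.
It fails at once if the contacts are pressed with more than 30 N (contact force between contact and anything else above 30 N).
It fails at once if the robot's fingers or arm press on the controller with more than 30 N (contact force between unit and the fingers above 30 N or contact force between unit and the arm above 30 N).
It fails at once if the finger module, the phone or the mug is moved by more than 20 mm (distance of any of fingers_module, phone, mug from where it was at the start of the episode above 0.02 m).
It also fails if it takes over 58 s, if anything falls off the work surface, if the arm or the gripper's body presses on something with over 40 N, if the wrist force passes 120 N, or if a joint passes its speed limit or range.

## Working session

There is one attempt and no reset: what is moved stays moved. The work goes in short steps, Python scripts to look and compute and a shell command to move; the robot and the scene stay as the last step left them, time stands still between calls to the robot, and variables do not carry over. Pictures are saved under pics/ and viewed, about 8 in all and at most 12, crops included, and the job is handed in when it is done.

```bash
mkdir -p pics; ls; cat > h.py <<'E'
import numpy as np,cv2
from plant import telemetry,eyes,workorder,models
from scipy.spatial.transform import Rotation as R
def T():
    s=telemetry.observe();q=s['tcp_rot'];M=np.eye(4);M[:3,:3]=R.from_quat([q[1],q[2],q[3],q[0]]).as_matrix();M[:3,3]=s['eef_pos'];return M
def grab(n):
    M=T();p,d=eyes.grab_frame(n);c=eyes.camera_params(n)
    W=c['world_from_camera'] if n!='wrist' else M@np.array(c['mount'])
    return p,d,np.array(c['camera_matrix']),np.array(W)
def cloud(d,K,W):
    v,u=np.mgrid[:d.shape[0],:d.shape[1]]
    P=np.stack([(u-K[0,2])/K[0,0]*d,-(v-K[1,2])/K[1,1]*d,-d,np.ones_like(d)],-1)@W.T
    return P[...,:3]
def px(X,K,W):
    c=np.linalg.inv(W)@np.append(X,1);return K[0,2]-K[0,0]*c[0]/c[2],K[1,2]+K[1,1]*c[1]/c[2]
def save(n,p): cv2.imwrite('pics/'+n,p[...,::-1])
E
python3 - <<'E'
from h import *
np.set_printoptions(precision=3,suppress=True)
ims=[]
for n in ('scene','side'):
    p,d,K,W=grab(n); np.savez(n,p=p,d=d,K=K,W=W); ims.append(p)
    print(n,eyes.camera_params(n).keys(),W[:3,3])
    for l in ('battery_center','unit','mouth','fingers_module','phone','mug'):
        for r in models.search_frame(l,n): print(l,np.array(r['xyz']),round(r['score'],2),np.round(px(r['xyz'],K,W)))
save('a.png',cv2.resize(np.hstack(ims),None,fx=.71,fy=.71) if 0 else ims[0]);save('b.png',ims[1])
E
```

```text
pics
scene dict_keys(['camera_matrix', 'world_from_camera']) [ 1.439 -0.15   0.955]
battery_center [0.421 0.281 0.069] 0.8 [383. 171.]
battery_center [0.519 0.309 0.051] 0.68 [403. 198.]
battery_center [0.519 0.396 0.032] 0.67 [432. 199.]
unit [ 0.606 -0.139  0.124] 0.92 [239. 222.]
mouth [ 0.605 -0.142  0.128] 0.78 [238. 221.]
fingers_module [0.488 0.158 0.042] 0.92 [346. 199.]
phone [0.762 0.166 0.007] 0.66 [377. 286.]
mug [ 0.454 -0.427  0.055] 0.77 [126. 214.]
side dict_keys(['camera_matrix', 'world_from_camera']) [0.352 0.631 0.824]
battery_center [0.403 0.313 0.113] 0.76 [313. 355.]
battery_center [0.507 0.325 0.071] 0.56 [254. 353.]
unit [ 0.55  -0.091  0.122] 0.82 [297. 179.]
mouth [ 0.551 -0.088  0.124] 0.96 [296. 179.]
fingers_module [0.468 0.174 0.052] 0.97 [298. 296.]
phone [0.747 0.178 0.009] 0.66 [179. 275.]
mug [ 0.426 -0.405  0.06 ] 0.62 [367. 133.]
```

View pics/a.png

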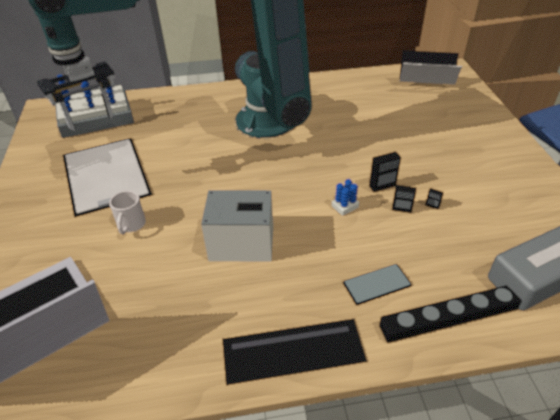

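View pics/b.png

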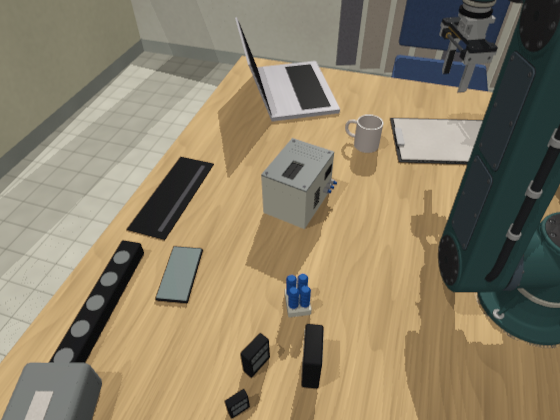

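The pictures show three black packs in scene: large at (384,171), middle-sized at (404,199) and small at (434,199). The middle one is meant, and it sits at (256,355) in side. The mouth shows as a black slot at (250,207) in scene and (293,170) in side. Next I'll measure from depth and confirm with a crop.

```bash
python3 - <<'E'
from h import *
np.set_printoptions(precision=3,suppress=True)
cr=[]
for n in ('scene','side'):
    z=np.load(n+'.npz');p,d,K,W=z['p'],z['d'],z['K'],z['W'];P=cloud(d,K,W);ok=d>0
    dark=(p.max(2)<75)
    for nm,c in (('big',(.41,.30)),('mid',(.513,.317)),('small',(.515,.396))):
        m=ok&(np.hypot(P[...,0]-c[0],P[...,1]-c[1])<.05)&(P[...,2]>.012)
        if m.sum()<20: continue
        zt=np.percentile(P[m][:,2],98);t=m&(P[...,2]>zt-.008)
        print(n,nm,'ztop',zt,'n',t.sum(),cv2.minAreaRect((P[t][:,:2]*1000).astype(np.float32)),'all',cv2.minAreaRect((P[m][:,:2]*1000).astype(np.float32)))
    m=ok&(np.hypot(P[...,0]-.57,P[...,1]+.11)<.14)&(abs(P[...,2]-.135)<.012)
    print(n,'unit top',m.sum(),np.median(P[m][:,2]),cv2.minAreaRect((P[m][:,:2]*1000).astype(np.float32)))
    k=m&dark; nn,lab,st,ce=cv2.connectedComponentsWithStats(k.astype(np.uint8))
    for i in range(1,nn):
        if st[i,4]>25: q=P[lab==i]; print('dark',ce[i],st[i,4],cv2.minAreaRect((q[:,:2]*1000).astype(np.float32)),q[:,2].mean())
    x,y=(400,190) if n=='scene' else (285,355)
    cr.append(cv2.resize(p[max(0,y-65):y+65,x-65:x+65],(400,400),interpolation=cv2.INTER_CUBIC))
save('c.png',np.hstack(cr))
E
```

```text
scene big ztop 0.11163134109858937 n 220 ((408.7214050292969, 288.8648376464844), (40.023963928222656, 75.67588806152344), 16.398242950439453) all ((409.83056640625, 289.85064697265625), (40.33758544921875, 79.79214477539062), 13.67501163482666)
scene mid ztop 0.08060721996384836 n 147 ((513.2321166992188, 313.0467529296875), (55.58846664428711, 28.61583709716797), 70.75724792480469) all ((514.163818359375, 312.88983154296875), (55.735069274902344, 31.0004940032959), 68.43675231933594)
scene small ztop 0.05777329932997962 n 82 ((515.6411743164062, 402.379150390625), (38.525245666503906, 22.181562423706055), 46.84335708618164) all ((516.2321166992188, 401.2425537109375), (39.918067932128906, 22.315399169921875), 50.668663024902344)
scene unit top 2455 0.13316985136276216 ((560.1285400390625, -138.25352478027344), (160.55201721191406, 129.25662231445312), 79.04837799072266)
dark [249.513 206.524] 187 ((562.1549682617188, -109.25473022460938), (57.98069763183594, 30.12993621826172), 79.00281524658203) 0.1294330010567129
side big ztop 0.11200297155790445 n 778 ((407.8876953125, 292.59411
[... 252 characters left out ...]
06), (57.23414993286133, 25.559186935424805), 67.66895294189453) all ((510.7319030761719, 315.60693359375), (57.597251892089844, 25.811235427856445), 67.25323486328125)
side small ztop 0.05821303618478518 n 256 ((512.8418579101562, 405.12841796875), (39.641571044921875, 17.7482852935791), 51.91276931762695) all ((512.6865844726562, 405.39404296875), (39.868125915527344, 18.3204288482666), 51.91276931762695)
side unit top 2336 0.13344578998352602 ((559.6417846679688, -136.52931213378906), (165.44703674316406, 121.95060729980469), 79.2632064819336)
dark [292.254 169.905] 189 ((567.0458984375, -112.56025695800781), (59.862430572509766, 28.984777450561523), 79.75989532470703) 0.12972443999149733
```

View pics/c.png

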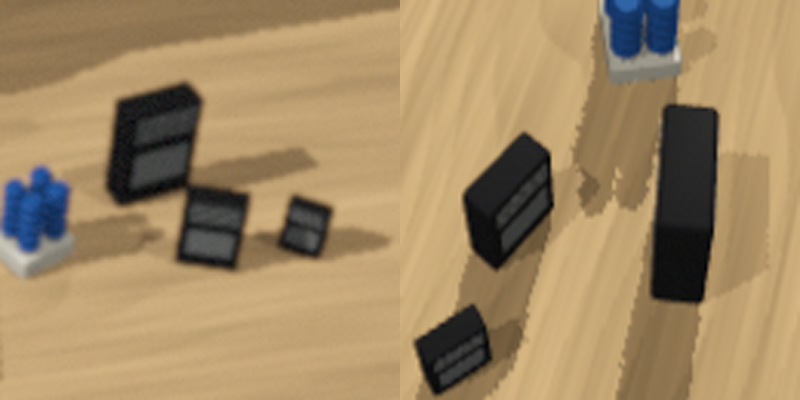

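The middle pack is 80 mm high and 56 x 25 mm, so it's confirmed as the 80 x 56 x 24 one. The others are 112 mm and 58 mm high. Battery is at about (0.511, 0.315) with its long axis at 68°. The mouth is at about (0.565, -0.109) with the controller's y axis at 79°.

```bash
cat >> h.py <<'E'
def plan(x,y,z,yawY):
    "shift in tool cm (current axes), turn about tool z so that tool y lies along yawY (deg, mod 180), tilt fix"
    M=T();s=M[:3,:3].T@(np.array([x,y,z])-M[:3,3])*100
    c=[]
    for k in (0,180):
        a=np.radians(yawY+k);Y=np.array([np.cos(a),np.sin(a),0]);Z=np.array([0,0,-1.]);D=np.stack([np.cross(Y,Z),Y,Z],1)
        c.append(np.degrees(R.from_matrix(M[:3,:3].T@D).as_rotvec()))
    st=telemetry.observe()
    print('t',st['clock'],'pos',np.round(M[:3,3],4),'shift cm',np.round(s,2),'turn',np.round(c[0],2),'or',np.round(c[1],2),'q6',np.round(st['joints'][5],2),'F',np.round(st['ft_force'],1),'w',st['width'])
E
python3 -c "
from h import *
print(T());plan(.511,.315,.231,68)"
```

```text
[[ 9.06962856e-01  4.21210609e-01  2.33488216e-05  2.31679258e-01]
 [ 4.21210609e-01 -9.06962852e-01 -9.33475536e-05 -4.98843572e-01]
 [-1.81424661e-05  9.44975352e-05 -9.99999995e-01  2.30520893e-01]
 [ 0.00000000e+00  0.00000000e+00  0.00000000e+00  1.00000000e+00]]
t 0.7 pos [ 0.2317 -0.4988  0.2305] shift cm [ 5.961e+01 -6.205e+01 -5.000e-02] turn [ 0.0000e+00  1.0000e-02 -1.3309e+02] or [ 1.000e-02 -0.000e+00  4.691e+01] q6 -0.1 F [-1.3 -0.6  0.1] w 0.09397632899446695
```

```bash
python3 -m handwheel '[[70,[4,-4.15,0],[0,0,0]],[70,[4,-4.15,0],[0,0,0]],[70,[4,-4.15,0],[0,0,0]],[70,[4,-4.15,0],[0,0,0]],[70,[4,-4.15,0],[0,0,0]],[70,[4,-4.15,0],[0,0,0]],[70,[4,-4.15,0],[0,0,0]],[70,[4,-4.15,0],[0,0,0]],[70,[4,-4.15,0],[0,0,0]],[70,[4,-4.15,0],[0,0,0]]]' 40
python3 -m handwheel '[[70,[4,-4.15,0],[0,0,0]],[70,[4,-4.15,0],[0,0,0]],[70,[4,-4.15,0],[0,0,0]],[70,[4,-4.15,0],[0,0,0]],[70,[3.6,-3.95,0],[0,0,0]],[70,[0,0,0],[0,0,-10.6]],[70,[0,0,0],[0,0,-10.6]],[70,[0,0,0],[0,0,-10.6]],[70,[0,0,0],[0,0,-10.6]],[70,[0,0,0],[0,0,0]]]'
python3 - <<'E'
from h import *
plan(.511,.315,.231,-22)
p,d,K,W=grab('wrist');save('d.png',p);P=cloud(d,K,W)
m=(d>0)&(np.hypot(P[...,0]-.511,P[...,1]-.315)<.045)&(abs(P[...,2]-.08)<.008)
print(m.sum(),np.median(P[m],0),cv2.minAreaRect((P[m][:,:2]*1000).astype(np.float32)),(d>0).mean())
E
```

```text
clock: 1.95
eef_pos: [0.42, 0.048, 0.2309]
tcp_rot: [0.0, 0.976, 0.216, 0.001]
ft_force: [0.8, -0.4, 0.1]
width: 0.0659
clock: 3.2
eef_pos: [0.5109, 0.315, 0.2304]
tcp_rot: [0.0, 0.833, 0.553, -0.0]
ft_force: [1.1, -1.4, 0.2]
width: 0.0657
t 3.2 pos [0.5109 0.315  0.2304] shift cm [ 0.01  0.01 -0.06] turn [ 0.    0.01 -0.81] or [ 1.0000e-02 -0.0000e+00  1.7919e+02] q6 0.86 F [ 1.1 -1.4  0.2] w 0.06571839547653142
1447 [0.51031917 0.31503982 0.07944939] ((509.81561279296875, 313.947265625), (54.93649673461914, 24.61739158630371), 67.23104095458984) 0.9960841836734694
```

View pics/d.png

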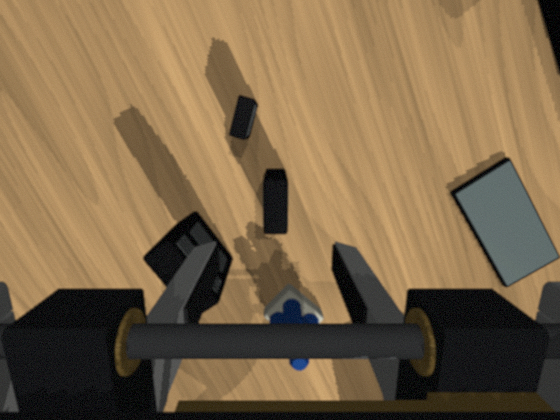

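The wrist view shows the middle pack at (276,200), lined up with the jaws. It reads (0.510, 0.3145) at 67°. Now I'll descend and grip.

```bash
python3 -m handwheel '[[70,[0,0,3.5],[0,0,-1.4]],[70,[0,0,3.5],[0,0,0]],[70,[0,0,3.5],[0,0,0]],[70,[0,0,2.6],[0,0,0]],[70,[0,0,2.15],[0,0,0]],[0,[0,0,0],[0,0,0]],[0,[0,0,0],[0,0,0]],[0,[0,0,0],[0,0,0]],[0,[0,0,0],[0,0,0]],[0,[0,0,0],[0,0,0]]]' 40
python3 -m handwheel '[[0,[0,0,0],[0,0,0]],[0,[0,0,-3],[0,0,0]],[0,[0,0,-5],[0,0,0]],[0,[0,0,-5],[0,0,0]],[0,[0,0,-5],[0,0,0]],[0,[0,0,0],[0,0,0]],[0,[0,0,0],[0,0,0]],[0,[0,0,0],[0,0,0]],[0,[0,0,0],[0,0,0]],[0,[0,0,0],[0,0,0]]]'
python3 -c "
from h import *
plan(.565,-.109,.255,-11)"
```

```text
clock: 4.5
eef_pos: [0.5112, 0.3151, 0.0788]
tcp_rot: [0.0, 0.826, 0.564, 0.001]
ft_force: [-0.7, -0.5, 1.8]
width: 0.0238
clock: 5.75
eef_pos: [0.5106, 0.3148, 0.2568]
tcp_rot: [-0.0, 0.826, 0.564, -0.001]
ft_force: [-0.3, 0.3, -2.0]
width: 0.0236
t 5.75 pos [0.5106 0.3148 0.2568] shift cm [-37.51  20.46   0.21] turn [ -0.08   0.08 -10.29] or [1.1000e-01 1.2000e-01 1.6971e+02] q6 0.83 F [-0.3  0.3 -2. ] w 0.023638638389467
```

```bash
python3 -m handwheel '[[0,[-4.7,2.55,0],[0,0,0]],[0,[-4.7,2.55,0],[0,0,0]],[0,[-4.7,2.55,0],[0,0,0]],[0,[-4.7,2.55,0],[0,0,0]],[0,[-4.7,2.55,0],[0,0,0]],[0,[-4.7,2.55,0],[0,0,0]],[0,[-4.7,2.55,0],[0,0,0]],[0,[-4.6,2.55,0],[0,0,0]],[0,[0,0,0],[0,0,-10.3]],[0,[0,0,0],[0,0,0]]]'
python3 - <<'E'
from h import *
np.set_printoptions(precision=3,suppress=True)
plan(.565,-.109,.255,-11)
c=T()[:3,3];cr=[]
for n in ('scene','side'):
    p,d,K,W=grab(n);P=cloud(d,K,W);np.savez(n+'2',p=p,d=d,K=K,W=W)
    m=(d>0)&(np.hypot(P[...,0]-c[0],P[...,1]-c[1])<.05)&(P[...,2]>.17)&(P[...,2]<c[2]-.03)
    print(n,'battery lower',m.sum(),cv2.minAreaRect((P[m][:,:2]*1000).astype(np.float32)),P[m][:,2].min())
    for h in (.178,):
        u,v=px([c[0],c[1],h],K,W); print('foot px',u,v)
    x,y=map(int,px([.565,-.109,.17],K,W))
    cr.append(cv2.resize(p[y-60:y+60,x-60:x+60],(400,400),interpolation=cv2.INTER_CUBIC))
save('e.png',np.hstack(cr))
E
```

```text
clock: 7.0
eef_pos: [0.5647, -0.1092, 0.2576]
tcp_rot: [-0.0, 0.773, 0.635, -0.0]
ft_force: [-0.1, 0.8, -2.3]
width: 0.0238
t 7.0 pos [ 0.565 -0.109  0.258] shift cm [0.02 0.03 0.26] turn [-0.03 -0.01 -0.18] or [ -0.02   0.05 179.82] q6 -0.09 F [-0.1  0.8 -2.3] w 0.02376580579807802
scene battery lower 388 ((575.4268798828125, -109.6416244506836), (22.339046478271484, 58.74818420410156), 4.691181659698486) 0.17837355419474932
foot px 248.10421552496825 192.28180558321318
side battery lower 300 ((556.655517578125, -101.8298568725586), (59.31192398071289, 22.808746337890625), 54.22189712524414) 0.17835722286825062
foot px 293.15393746300686 155.34100297849417
```

View pics/e.png

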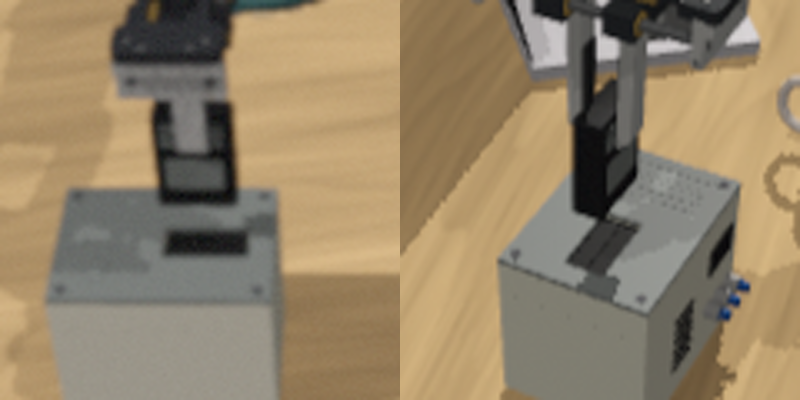

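The battery hangs upright over the mouth. Next I'll measure the mouth against the battery within the same cameras.

```bash
python3 - <<'E'
from h import *
np.set_printoptions(precision=1,suppress=True)
a=np.radians(-11);U=np.array([[np.cos(a),-np.sin(a)],[np.sin(a),np.cos(a)]]);o=np.array([.565,-.109])
def loc(xy): return ((xy-o)@U)*1000
tcp=np.array([.5647,-.1092])
for n in ('scene','side'):
    z=np.load(n+'.npz');p,d,K,W=z['p'],z['d'],z['K'],z['W']
    v,u=np.mgrid[:420,:560];r=np.stack([(u-K[0,2])/K[0,0],-(v-K[1,2])/K[1,1],-np.ones(u.shape)],-1)@W[:3,:3].T
    g=p.astype(int).mean(2)
    X=W[:3,3]+r*((.135-W[2,3])/r[...,2])[...,None];L=loc(X[...,:2])
    win=(abs(L[...,0])<30)&(abs(L[...,1])<46)
    ring=win&~((abs(L[...,0])<24)&(abs(L[...,1])<40));bg=np.median(g[ring]);fg=np.percentile(g[win],10)
    w=np.clip((bg-g)/(bg-fg),0,1)*win;w[w<.2]=0
    # per-pixel area on plane
    A=abs(np.cross(np.gradient(L,axis=0),np.gradient(L,axis=1)));ww=w*A
    c=(L*ww[...,None]).sum((0,1))/ww.sum();e=L-c;s=np.sqrt((e**2*ww[...,None]).sum((0,1))/ww.sum()*12)
    cov=(e[...,0]*e[...,1]*ww).sum()/ww.sum();yaw=.5*np.degrees(np.arctan2(-2*cov,(s[1]**2-s[0]**2)/12))
    print(n,'mouth centre local mm',c,'size',s,'yaw rel',yaw,'bg,fg',bg,fg)
    P=cloud(d,K,W);t=(d>0)&(abs(P[...,2]-.1335)<.004)&(np.hypot(P[...,0]-.56,P[...,1]+.138)<.12)
    Q=loc(P[t][:,:2]);print('  top outline pct1/99',np.percentile(Q,1,0),np.percentile(Q,99,0))
    z=np.load(n+'2.npz');d=z['d'];P=cloud(d,K,W);q=loc(P[...,:2])
    b=(d>0)&(P[...,2]>.183)&(P[...,2]<.222)&(abs(q[...,0])<35)&(abs(q[...,1])<45);Q=q[b]
    print('  batt',b.sum(),np.percentile(Q,[1,5,25,50,75,95,99],0).T)
E
```

```text
scene mouth centre local mm [3.  0.2] size [28.8 60.1] yaw rel 0.4944259275796784 bg,fg 123.33333333333333 29.333333333333332
  top outline pct1/99 [ -59.1 -108.4] [62.3 49. ]
  batt 311 [[ -2.1   8.   11.4  12.5  13.6  15.3  16.3]
 [-28.9 -25.8 -14.5   0.3  14.6  26.   26.8]]
side mouth centre local mm [-0.1  2. ] size [31.2 61.8] yaw rel 0.39943743084283206 bg,fg 147.66666666666666 55.333333333333336
  top outline pct1/99 [ -60.1 -106.3] [59.2 52.6]
  batt 248 [[-13.5 -13.2 -12.5 -11.5  -2.3   7.7   8.9]
 [-21.9 -17.5   0.9  23.9  28.3  29.8  30.6]]<stdin>:15: DeprecationWarning: Arrays of 2-dimensional vectors are deprecated. Use arrays of 3-dimensional vectors instead. (deprecated in NumPy 2.0)
```

```bash
python3 -m handwheel '[[0,[0.05,0.09,0],[0,0,-0.6]],[0,[0,0,1.5],[0,0,0]],[0,[0,0,1.5],[0,0,0]],[0,[0,0,1],[0,0,0]],[0,[0,0,0.5],[0,0,0]],[0,[0,0,0.4],[0,0,0]],[0,[0,0,0.4],[0,0,0]],[0,[0,0,0.4],[0,0,0]],[0,[0,0,0],[0,0,0]],[0,[0,0,0],[0,0,0]]]'
python3 -c "
from h import *
plan(.5657,-.1089,.1755,-10.5)"
```

```text
clock: 8.35
eef_pos: [0.566, -0.1083, 0.2014]
tcp_rot: [0.001, 0.768, 0.64, 0.0]
ft_force: [-0.4, 0.0, 1.9]
width: 0.0236
t 8.35 pos [ 0.566  -0.1083  0.2014] shift cm [-0.06 -0.02  2.59] turn [0.06 0.02 0.11] or [-2.0000e-02  1.0000e-01 -1.7989e+02] q6 -0.11 F [-0.4  0.   1.9] w 0.023618297224777512
```

```bash
python3 -m handwheel '[[0,[0,0,0.4],[0,0,0]],[0,[0,0,0.4],[0,0,0]],[0,[0,0,0.4],[0,0,0]],[0,[0,0,0.3],[0,0,0]],[0,[0,0,0.3],[0,0,0]],[0,[0,0,0.3],[0,0,0]],[0,[0,0,0.3],[0,0,0]],[0,[0,0,0.2],[0,0,0]],[0,[0,0,0],[0,0,0]],[0,[0,0,0],[0,0,0]]]'
python3 - <<'E'
from h import *
plan(.5657,-.1089,.1635,-10.5)
cr=[]
for n in ('scene','side'):
    p,d,K,W=grab(n)
    x,y=map(int,px([.565,-.109,.16],K,W))
    cr.append(cv2.resize(p[y-60:y+60,x-60:x+60],(400,400),interpolation=cv2.INTER_CUBIC))
save('f.png',np.hstack(cr))
E
```

```text
clock: 9.6
eef_pos: [0.5658, -0.108, 0.1748]
tcp_rot: [-0.0, 0.768, 0.64, 0.0]
ft_force: [-0.0, 1.0, -1.9]
width: 0.0237
t 9.6 pos [ 0.5658 -0.108   0.1748] shift cm [-0.09  0.01  1.13] turn [-0.   -0.02  0.12] or [ 3.0000e-02 -1.0000e-02 -1.7988e+02] q6 -0.11 F [-0.   1.  -1.9] w 0.023697040868867526
```

View pics/f.png

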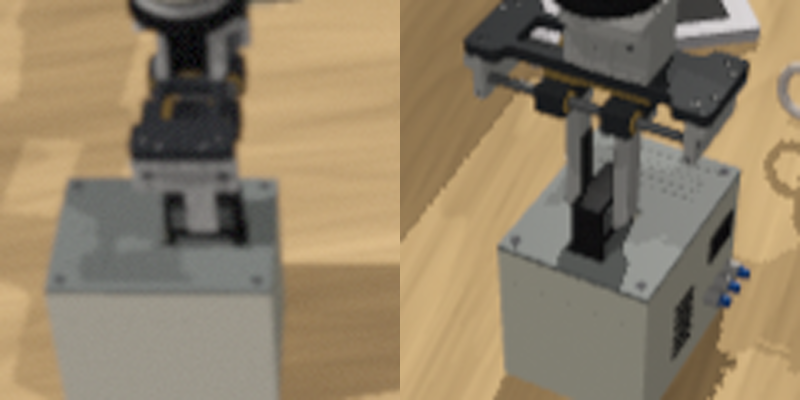

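The foot is in the shaft with no side load. I'll push a little into the springs, release, and lift.

```bash
python3 -m handwheel '[[0,[0,0,0.3],[0,0,0]],[0,[0,0,0.3],[0,0,0]],[0,[0,0,0.2],[0,0,0]],[0,[0,0,0.2],[0,0,0]],[0,[0,0,0],[0,0,0]],[0,[0,0,0],[0,0,0]],[0,[0,0,0],[0,0,0]],[0,[0,0,0],[0,0,0]],[0,[0,0,0],[0,0,0]],[0,[0,0,0],[0,0,0]]]'
python3 -c "
from h import *
plan(.5657,-.1089,.1635,-10.5)"
python3 -m handwheel '[[50,[0,0,0],[0,0,0]],[50,[0,0,0],[0,0,0]],[50,[0,0,0],[0,0,0]],[50,[0,0,0],[0,0,0]],[50,[0,0,-1],[0,0,0]],[50,[0,0,-2],[0,0,0]],[50,[0,0,-2.5],[0,0,0]],[0,[0,0,0],[0,0,-10.5]],[0,[0,0,0],[0,0,-10.5]],[0,[0,0,0],[0,0,-10.5]]]'
python3 - <<'E'
from h import *
np.set_printoptions(precision=1,suppress=True)
plan(.5657,-.1089,.1635,79.5)
a=np.radians(-10.5);U=np.array([[np.cos(a),-np.sin(a)],[np.sin(a),np.cos(a)]]);o=np.array([.5657,-.1089])
for n in ('scene','side','wrist'):
    p,d,K,W=grab(n);P=cloud(d,K,W);q=(P[...,:2]-o)@U*1000
    b=(d>0)&(abs(q[...,0])<22)&(abs(q[...,1])<36)&(P[...,2]>.145)&(P[...,2]<.18)
    if b.sum()>10: print(n,b.sum(),'ztop',np.percentile(P[b][:,2]*1000,[50,90,98]),np.percentile(q[b],[2,50,98],0).T)
E
```

```text
clock: 10.95
eef_pos: [0.5663, -0.1085, 0.168]
tcp_rot: [0.002, 0.768, 0.64, 0.001]
ft_force: [-2.4, 1.6, 8.0]
width: 0.0235
t 10.95 pos [ 0.5663 -0.1085  0.168 ] shift cm [-0.05 -0.05  0.45] turn [0.19 0.05 0.12] or [-8.0000e-02  3.0000e-01 -1.7988e+02] q6 -0.11 F [-2.4  1.6  8. ] w 0.023541541607803123
clock: 12.2
eef_pos: [0.566, -0.1083, 0.221]
tcp_rot: [0.001, 0.563, 0.826, 0.0]
ft_force: [0.7, 0.7, 0.2]
width: 0.0202
t 12.2 pos [ 0.6 -0.1  0.2] shift cm [-0.  -0.1  5.8] turn [  0.    0.1 -58. ] or [  0.1  -0.  122. ] q6 -0.66 F [0.7 0.7 0.2] w 0.020210390331381865
scene 307 ztop [164.7 168.8 170.3] [[ -7.7  11.5  16.3]
 [-27.   -0.3  27.1]]
side 277 ztop [166.5 169.1 170.1] [[-12.4  -3.6  11.2]
 [-23.6  10.2  30.1]]
wrist 2498 ztop [168.6 169.6 170.1] [[-12.9  -0.8  10.5]
 [-22.9   7.9  26. ]]
```

Released cleanly: the pack is upright with its top at 0.1695. The arm's compliance is about 4 N/mm. I'll finish the turn, shut the fingers and start pushing.

```bash
python3 -m handwheel '[[0,[0,0,0],[0,0,-9.7]],[0,[0,0,0],[0,0,-9.7]],[0,[0,0,0],[0,0,-9.7]],[0,[0,0,0],[0,0,-9.7]],[0,[0,0,0],[0,0,-9.7]],[0,[0,0,0],[0,0,-9.5]],[0,[0,0,1],[0,0,0]],[0,[0,0,0.8],[0,0,0]],[0,[0,0,0.4],[0,0,0]],[0,[0,0,0],[0,0,0]]]'
python3 -c "
from h import *
plan(.5657,-.1087,.1955,79.5)"
python3 -m handwheel '[[0,[0,0,0.4],[0,0,0]],[0,[0,0,0.2],[0,0,0]],[0,[0,0,0.2],[0,0,0]],[0,[0,0,0.2],[0,0,0]],[0,[0,0,0.2],[0,0,0]],[0,[0,0,0.2],[0,0,0]],[0,[0,0,0.2],[0,0,0]],[0,[0,0,0.2],[0,0,0]],[0,[0,0,0.2],[0,0,0]],[0,[0,0,0],[0,0,0]]]'
python3 -c "
from h import *
plan(.5657,-.1087,.1285,79.5)"
```

```text
clock: 13.6
eef_pos: [0.5655, -0.1081, 0.1972]
tcp_rot: [-0.001, 0.095, 0.995, 0.0]
ft_force: [1.2, 1.1, -0.6]
width: 0.0003
t 13.6 pos [ 0.5655 -0.1081  0.1972] shift cm [-0.03 -0.06  0.17] turn [ 0.   -0.07 -0.44] or [-1.1000e-01 -1.0000e-02  1.7956e+02] q6 -1.67 F [ 1.2  1.1 -0.6] w 0.00026951078665252484
clock: 14.85
eef_pos: [0.5668, -0.1084, 0.1805]
tcp_rot: [0.002, 0.095, 0.995, -0.0]
ft_force: [-0.4, 0.2, 5.7]
width: 0.0007
t 14.85 pos [ 0.5668 -0.1084  0.1805] shift cm [ 0.13 -0.05  5.2 ] turn [-0.02  0.26 -0.4 ] or [4.100e-01 3.000e-02 1.796e+02] q6 -1.67 F [-0.4  0.2  5.7] w 0.0006524857964683769
```

```bash
python3 -m handwheel '[[0,[0,0,0.35],[0,0,0]],[0,[0,0,0.35],[0,0,0]],[0,[0,0,0.35],[0,0,0]],[0,[0,0,0.35],[0,0,0]],[0,[0,0,0.35],[0,0,0]],[0,[0,0,0.35],[0,0,0]],[0,[0,0,0.35],[0,0,0]],[0,[0,0,0.3],[0,0,0]],[0,[0,0,0.25],[0,0,0]],[0,[0,0,0],[0,0,0]]]'
python3 -c "
from h import *
plan(.5657,-.1087,.1285,79.5)"
```

```text
clock: 16.1
eef_pos: [0.5664, -0.1082, 0.1502]
tcp_rot: [0.002, 0.095, 0.995, -0.0]
ft_force: [-1.2, 0.2, 6.7]
width: 0.0004
t 16.1 pos [ 0.5664 -0.1082  0.1502] shift cm [ 0.07 -0.06  2.17] turn [-0.01  0.18 -0.39] or [2.7000e-01 1.0000e-02 1.7961e+02] q6 -1.67 F [-1.2  0.2  6.7] w 0.00039387322552702586
```

```bash
python3 -m handwheel '[[0,[0,0,0.1],[0,0,0]],[0,[0,0,0.1],[0,0,0]],[0,[0,0,0.1],[0,0,0]],[0,[0,0,0.1],[0,0,0]],[0,[0,0,0.1],[0,0,0]],[0,[0,0,0.1],[0,0,0]],[0,[0,0,0.1],[0,0,0]],[0,[0,0,0],[0,0,0]],[0,[0,0,0],[0,0,0]],[0,[0,0,0],[0,0,0]]]'
```

```text
clock: 17.35
eef_pos: [0.5664, -0.1082, 0.1435]
tcp_rot: [0.001, 0.095, 0.995, -0.0]
ft_force: [-1.5, 1.2, 7.6]
width: 0.0009
```

```bash
python3 -m handwheel '[[0,[0,0,0.05],[0,0,0]],[0,[0,0,0.05],[0,0,0]],[0,[0,0,0.05],[0,0,0]],[0,[0,0,0.05],[0,0,0]],[0,[0,0,0.05],[0,0,0]],[0,[0,0,0],[0,0,0]],[0,[0,0,0],[0,0,0]],[0,[0,0,0],[0,0,0]],[0,[0,0,0],[0,0,0]],[0,[0,0,0],[0,0,0]]]'
```

```text
clock: 18.6
eef_pos: [0.5667, -0.1083, 0.1409]
tcp_rot: [0.002, 0.095, 0.995, -0.0]
ft_force: [-1.4, 0.3, 5.8]
width: 0.0002
```

Commanded 0.1377, measured 0.1409, lag steady at 3.2 mm. Continuing.

```bash
python3 -m handwheel '[[0,[0,0,0.05],[0,0,0]],[0,[0,0,0.05],[0,0,0]],[0,[0,0,0.05],[0,0,0]],[0,[0,0,0.05],[0,0,0]],[0,[0,0,0.05],[0,0,0]],[0,[0,0,0],[0,0,0]],[0,[0,0,0],[0,0,0]],[0,[0,0,0],[0,0,0]],[0,[0,0,0],[0,0,0]],[0,[0,0,0],[0,0,0]]]'
```

```text
clock: 19.85
eef_pos: [0.5668, -0.1083, 0.1389]
tcp_rot: [0.002, 0.095, 0.995, -0.0]
ft_force: [-2.2, 0.5, 8.3]
width: 0.0006
```

```bash
python3 -m handwheel '[[0,[0,0,0.05],[0,0,0]],[0,[0,0,0.05],[0,0,0]],[0,[0,0,0.05],[0,0,0]],[0,[0,0,0.05],[0,0,0]],[0,[0,0,0],[0,0,0]],[0,[0,0,0],[0,0,0]],[0,[0,0,0],[0,0,0]],[0,[0,0,0],[0,0,0]],[0,[0,0,0],[0,0,0]],[0,[0,0,0],[0,0,0]]]'
```

```text
clock: 21.1
eef_pos: [0.5667, -0.1083, 0.137]
tcp_rot: [0.002, 0.095, 0.995, -0.0]
ft_force: [-1.8, 0.4, 8.0]
width: 0.0004
```

```bash
python3 -m handwheel '[[0,[0,0,0.05],[0,0,0]],[0,[0,0,0.05],[0,0,0]],[0,[0,0,0.05],[0,0,0]],[0,[0,0,0.05],[0,0,0]],[0,[0,0,0],[0,0,0]],[0,[0,0,0],[0,0,0]],[0,[0,0,0],[0,0,0]],[0,[0,0,0],[0,0,0]],[0,[0,0,0],[0,0,0]],[0,[0,0,0],[0,0,0]]]'
```

```text
clock: 22.35
eef_pos: [0.5668, -0.1083, 0.136]
tcp_rot: [0.002, 0.095, 0.995, -0.0]
ft_force: [-3.4, 1.3, 12.0]
width: 0.0002
```

```bash
python3 -m handwheel '[[0,[0,0,0.05],[0,0,0]],[0,[0,0,0.05],[0,0,0]],[0,[0,0,0.05],[0,0,0]],[0,[0,0,0],[0,0,0]],[0,[0,0,0],[0,0,0]],[0,[0,0,0],[0,0,0]],[0,[0,0,0],[0,0,0]],[0,[0,0,0],[0,0,0]],[0,[0,0,0],[0,0,0]],[0,[0,0,0],[0,0,0]]]'
```

```text
clock: 23.6
eef_pos: [0.5668, -0.1083, 0.1358]
tcp_rot: [0.003, 0.095, 0.995, -0.0]
ft_force: [-5.5, 1.5, 16.4]
width: 0.0006
```

```bash
python3 -m handwheel '[[0,[0,0,0.05],[0,0,0]],[0,[0,0,0.05],[0,0,0]],[0,[0,0,0],[0,0,0]],[0,[0,0,0],[0,0,0]],[0,[0,0,0],[0,0,0]],[0,[0,0,0],[0,0,0]],[0,[0,0,0],[0,0,0]],[0,[0,0,0],[0,0,0]],[0,[0,0,0],[0,0,0]],[0,[0,0,0],[0,0,0]]]'
```

```text
clock: 24.85
eef_pos: [0.5668, -0.1084, 0.1357]
tcp_rot: [0.003, 0.095, 0.995, -0.001]
ft_force: [-5.9, 2.3, 18.6]
width: 0.0007
```

Rigid stop: 2.5 mm more command gave only 0.3 mm of motion, so it's home with the top at about 0.111, 24 mm below the rim. Withdrawing straight up.

```bash
python3 -m handwheel '[[0,[0,0,-0.4],[0,0,0]],[0,[0,0,-0.5],[0,0,0]],[0,[0,0,-1],[0,0,0]],[0,[0,0,-2],[0,0,0]],[0,[0,0,-3],[0,0,0]],[0,[0,0,-3],[0,0,0]],[0,[0,-6,0],[0,0,0]],[0,[0,-6,0],[0,0,0]],[0,[0,0,0],[0,0,0]],[0,[0,0,0],[0,0,0]]]'
python3 - <<'E'
from h import *
np.set_printoptions(precision=1,suppress=True)
plan(.5657,-.1087,.1285,79.5)
a=np.radians(-10.5);U=np.array([[np.cos(a),-np.sin(a)],[np.sin(a),np.cos(a)]]);o=np.array([.5657,-.1087]);cr=[]
for n in ('scene','side'):
    p,d,K,W=grab(n);P=cloud(d,K,W);q=(P[...,:2]-o)@U*1000
    for nm,s in (('-x leaf',(q[...,0]>-13)&(q[...,0]<-2)),('+x leaf',(q[...,0]<13)&(q[...,0]>2))):
        b=(d>0)&s&(abs(q[...,1])<26)&(P[...,2]<.15);print(n,nm,b.sum(),'z mm',np.percentile(P[b][:,2]*1000,[5,50,95]))
    x,y=map(int,px([*o,.135],K,W))
    cr.append(cv2.resize(p[y-40:y+40,x-40:x+40],(400,400),interpolation=cv2.INTER_CUBIC))
save('g.png',np.hstack(cr))
E
```

```text
clock: 26.1
eef_pos: [0.5432, -0.2259, 0.2287]
tcp_rot: [0.0, 0.095, 0.995, 0.0]
ft_force: [0.4, -0.1, 0.4]
width: 0.0006
t 26.1 pos [ 0.5 -0.2  0.2] shift cm [ 0.  11.9 10. ] turn [ 0.   0.  -0.4] or [  0.   -0.1 179.6] q6 -1.87 F [ 0.4 -0.1  0.4] w 0.0006251851112524904
scene -x leaf 69 z mm [127.2 129.5 133.2]
scene +x leaf 61 z mm [127.2 130.  133.1]
side -x leaf 66 z mm [127.8 129.6 131.5]
side +x leaf 62 z mm [127.8 129.8 132.4]
```

View pics/g.png

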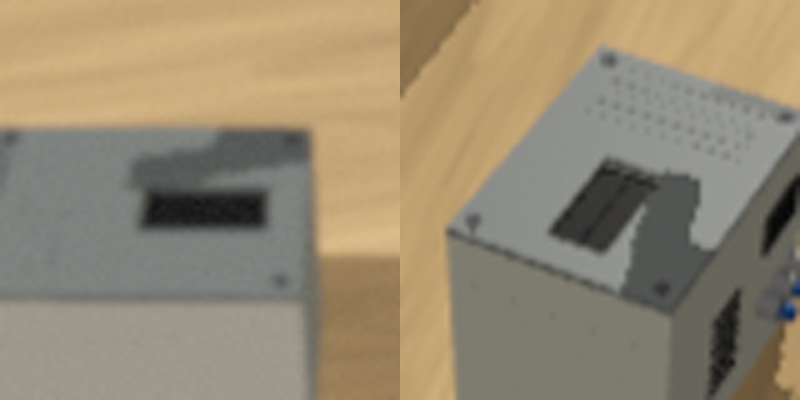

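Both leaves are shut and level at z = 0.130, as they were before, and nothing touches. Handing in.

```bash
python3 -c "
from plant import workorder
print(workorder.hand_in())"
```

```text
the job is handed in; nothing more can be done
None
```

The battery pack is in the controller on what felt like its rigid stop, and the flap is shut over it. I handed the job in at about 26 s; it reported no verdict.

- **Which pack:** I took the middle of the three (about 80 mm high; the others measured 112 mm and 58 mm). I gripped it across its 24 mm side and centred it over the mouth from the scene and side cameras. Then I lowered it through the flap into the springs, let go and pushed it down with shut fingers.
- **Reaching the bottom:** The push needed about 6–8 N until it stopped. The last 2.5 mm of commanded motion gave only 0.3 mm of travel, and the force rose to about 19 N, the highest reading I saw. The wrist force is only read at the end of each call, so a brief higher peak in between would not have shown.
- **Home depth:** The pack's top is about 24 mm below the rim, within the 22–32 mm given, so its centre is about 71 mm above the table. I could not read the contact plate directly, so "home" rests on that stop and depth.
- **Last checks:** After withdrawing, both cameras showed both leaves level about 5 mm below the rim, as before the job. The wrist force was near zero, with the hand about 12 cm to the side and clear of everything. I did not measure the finger module, phone and mug again, but the arm never went near them.
- **Disagreement:** The two cameras differed by about 1–3 mm on where the mouth was; the pack still entered the shaft with only 1–2 N of side load.

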